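Scan a seed dish through one full turn of the hand turntable

TASK

Take the large turntable that carries the black dish of seed by its upright crank handle and turn it by hand one full turn anticlockwise (seen from above), so that the whole dish passes the reader head. Stop with the handle back where it started and let go; the dish must stay seated, and leave the small empty turntable alone.

Things in the scene. Friction and masses are not known exactly. Their poses are not given: they have to be found in the camera images.
- turntable (a joint): Angle (rad) of the large turntable about its vertical axis; grows anticlockwise seen from above, starts between -1 and 1; no stop within two turns. Aluminium platter 210 mm across, top 34 mm above the worktop, on a fixed white stand; a grey reader head 67 mm tall stands 12 mm outside its edge. Light friction (about 1 N at the handle): it stays where it is left.
- turntable_grip (a point): Middle of the large turntable's black upright crank handle: a round sleeve 18 mm in diameter, from 72 to 138 mm above the worktop; this point is on its axis, 105 mm above the worktop, 88 mm from the turntable's axis. The sleeve revolves freely on its pin, so a gripper holding it can go round without turning; hold it firmly (about 25 N). Dish and reader head are lower than 70 mm.
- dish: Black round sample dish full of dark seed, 109 mm across, 35 mm high, about 0.28 kg, loose in a seat in the middle of the large turntable (seat rim 9 mm high, 3 mm play all round). Origin: centre of its underside, at the start on the turntable's axis, 34 mm above the worktop; z up.
- small_turntable (a joint): Angle (rad) of the other, small turntable, 124 mm across, empty, no reader head, with a like but shorter crank handle (top 100 mm above the worktop, 46 mm from its axis). It starts at 0 and grows anticlockwise; leave it alone. Behind it, from 0.64 m ahead of the robot and from its centre line to the right, stands a tall fixed computer screen: keep the arm clear of it.

How it is judged:
By the outcome, as a careful person would: the job done as asked, in the order asked, and still so for the second after the job is handed in, with the robot touching nothing.
It also fails if it takes over 64 s, if anything falls off the work surface, if the arm or the gripper's body presses on something with over 40 N, if the wrist force passes 120 N, or if a joint passes its speed limit or range.

ROBOT

A 6-joint arm with a two-finger parallel gripper is mounted at the origin on a cart in front of the work surface, level with it; the furniture and walls round the work are solid. World frame = base frame: x ahead of the robot, y to its left, z up, the work surface at z = 0. Lengths are in m, angles in rad, forces in N, time in s.
With the tool pointing down it reaches from about 0.25 to 0.775 m from the base axis. Payload 8.9 kg.
Tool frame: the origin (TCP) lies at the very end of the fingers, on their centre line; the grasp point (between the pads) lies 19 mm behind it; z points along the fingers, x is the direction in which the jaws open and shut, and the axes are right-handed (so a half turn about z gives the same grasp; the last joint's range is limited). The gripper opens to 85 mm and grips with 20 to 120 N. Pads are 22 mm wide; open, the fingers measure 114 mm over their backs; the gripper's body (76 mm by 85 mm) begins 54 mm behind the grasp point. The pads swing forward as they close: fully open they stand 13 mm farther back than shut.
Start: joints at [1.182, 0.291, -0.153, 1.127, 0, 1.431], TCP at [0.13, 0.509, 0.2] pointing down, gripper open.
Joint ranges: [-2.52, 2.52], [-0.91, 1.74], [-1.3, 1.37], [-1.96, 2.02], [-1.52, 1.47], [-3.14, 3.14]. Speed limits (rad/s): [2.22, 2.22, 2.79, 3.14, 3.14, 3.14].

INTERFACE

Orientations are given as a unit quaternion [w, x, y, z].
In Python, from rig import telemetry, grab_frame, r gives the robot as it stands.
- The arm moves only by the tool servo_tool, never from a script. Its argument "targets" is text: rows parted by semicolons, each of 7 numbers parted by spaces: the turn, a rotation vector about the world's x, y, z in rad, then the shift along the world's x, y, z in m, then the closure in counts, from 0 (fully open) to 255 (shut). In form: wx wy wz tx ty tz grip; .... A call has 1 to 8 rows; each row is the pose to reach, as a shift and turn from the pose measured when the call began; what a row does not reach only later rows make up. A row lasts 1/10 s, in which the tool goes at most 50 mm and 8.59 degrees, less where a joint would pass 70% of its speed; a pose out of reach is approached as far as the arm can. A call with a gripper value outside its range is refused whole. The fingers move at their own pace and stop on an object; "force" is the grip in N (left out, the last holds). Time passes only in rows, so rows that repeat a pose let the fingers close. It gives the time, the measured TCP pose, the force and the opening at its end, in the units of the state.
- telemetry.state(): the state, without advancing time (a new reading comes with each control period).
- grab_frame(name): name is "side" or "top" or "wrist"; returns a dict with "image" (420x560x3 uint8, red, green, blue), "fx", "fy", "cx", "cy" (pixels), "cam_to_world" (4x4, takes a point from camera to world coordinates). Camera axes: x right, y down, z forward; pixel columns grow to the right and rows downward; lengths in m; the calibration is good to about 2 mm. A picture is of the moment at which its call begins. There is no depth.
- r.finish_job(): hands the job in, once; it reports no verdict.
The state is a dict: "time": time; "q": joint angles; "joint_vel": joint speeds; "joint_torque": joint torques, N m; "eef_pos": TCP position; "tool_rot": TCP orientation; "wrist_force": force on the tool from outside, world axes, zero at the start; "torque": the same for the moment, N m; "gripper_width": opening from 0.0 (shut) to 1.0 (fully open).
Only numpy, scipy, OpenCV 4.12 (cv2) and the standard library are available. Lean on these libraries where they do the work, as an engineer would, in place of code of your own. Each camera call takes 0.05 s, during which the arm holds its last target.

## Working session

There is one attempt and no reset: what is moved stays moved. The work goes in short steps, Python scripts to look and compute and a tool call to move; the robot and the scene stay as the last step left them, time stands still between calls to the robot, and variables do not carry over. Pictures are saved under pics/ and viewed, and the job is handed in when it is done.

Besides the shell and the picture viewer there is one more tool, called after "Emit:" by a JSON object that holds its "api" and its "payload". servo_tool: Moves the arm, as the interface text tells. Its arguments: {"type":"object","properties":{"targets":{"type":"string"},"force":{"type":"number"}},"required":["targets"]}

```bash
mkdir -p pics; ls
python3 - <<'E'
from rig import telemetry, grab_frame, r
import cv2,numpy as np
for n in("top","side"):
    f=grab_frame(n); cv2.imwrite(f"pics/{n}0.png",f["image"][:,:,::-1]); print(n,f["fx"],f["fy"],f["cx"],f["cy"]); print(np.round(f["cam_to_world"],4).tolist())
s=telemetry.state(); print(s)
E
```

```text
pics
top 457.58493153720195 457.58493153720195 278.8967954604867 202.71288322669963
[[0.0037, -0.9919, 0.1272, 0.3794], [-0.9997, -0.0065, -0.0216, 0.0694], [0.0222, -0.1271, -0.9916, 1.157], [0.0, 0.0, 0.0, 1.0]]
side 521.321141710475 521.321141710475 274.2666473684427 205.7537382840536
[[0.9983, -0.0152, 0.0562, 0.4361], [-0.0545, -0.5799, 0.8129, -0.965], [0.0203, -0.8146, -0.5797, 0.8102], [0.0, 0.0, 0.0, 1.0]]
{'time': 0.1, 'q': array([ 1.18171761e+00,  2.91199949e-01, -1.54051229e-01,  1.12667067e+00,
       -1.62787210e-05,  1.43152362e+00]), 'joint_vel': array([-0.00016602, -0.00260451,  0.0027768 , -0.00069085,  0.00051933,
       -0.00095096]), 'joint_torque': array([ 9.48021079e-04, -5.37977707e+01,  3.31919539e+01,  9.32931318e-03,
       -2.30744818e-04,  7.97904420e-06]), 'eef_pos': array([0.12961746, 0.50831942, 0.19960206]), 'tool_rot': array([ 2.87280769e-04,  7.89688417e-01,  6.13507855e-01, -4.83980819e-04]), 'wrist_force': array([ 0.4526114 , -0.07500144, -0.44375797]), 'torque': array([-0.0118526 , -0.01765858, -0.02224113]), 'gripper_width': 1.0022039557148121}
```

View pics/top0.png

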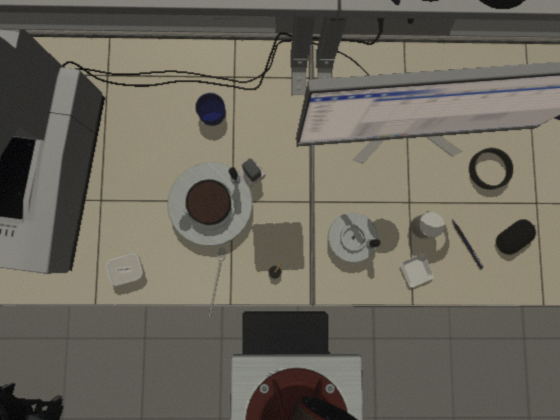

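View pics/side0.png

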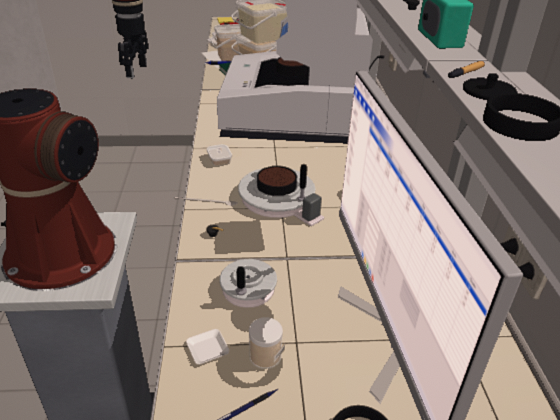

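Run:
```python
import cv2
a=cv2.imread("pics/top0.png")[140:260,150:290]; cv2.imwrite("pics/top0c.png",cv2.resize(a,None,fx=5,fy=5,interpolation=cv2.INTER_CUBIC))
a=cv2.imread("pics/side0.png")[150:235,225:345]; cv2.imwrite("pics/side0c.png",cv2.resize(a,None,fx=6,fy=6,interpolation=cv2.INTER_CUBIC))
```

```text
(no output)
```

View pics/top0c.png

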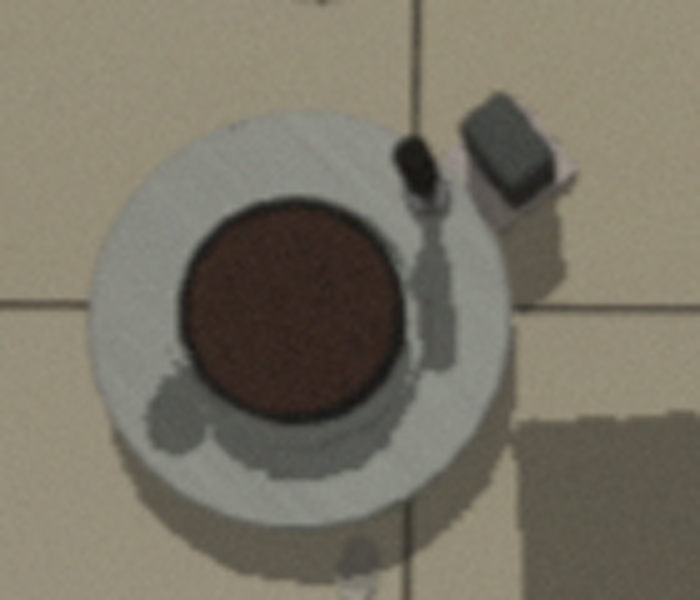

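View pics/side0c.png

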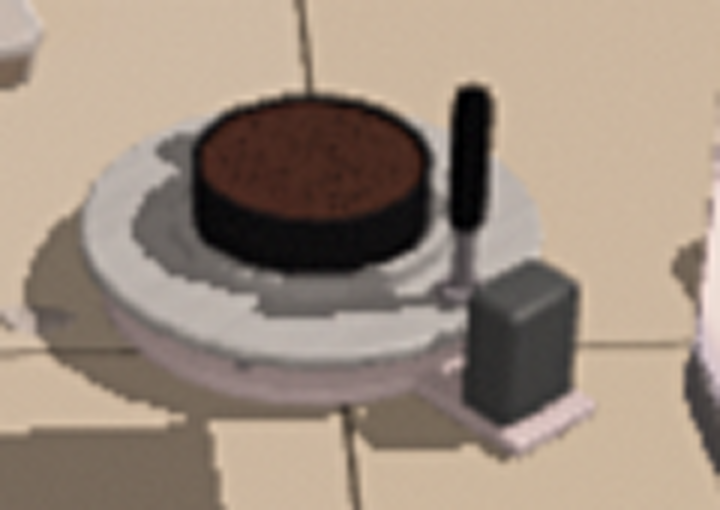

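```bash
cat > h.py <<'E'
import numpy as np
from scipy.optimize import least_squares
C={"top":(457.585,278.897,202.713,np.array([[0.0037,-0.9919,0.1272,0.3794],[-0.9997,-0.0065,-0.0216,0.0694],[0.0222,-0.1271,-0.9916,1.157],[0,0,0,1]])),
"side":(521.321,274.267,205.754,np.array([[0.9983,-0.0152,0.0562,0.4361],[-0.0545,-0.5799,0.8129,-0.965],[0.0203,-0.8146,-0.5797,0.8102],[0,0,0,1]]))}
def at(n,u,v,z):
    f,cx,cy,T=C[n]; d=T[:3,:3]@[(u-cx)/f,(v-cy)/f,1]; o=T[:3,3]; return o+d*(z-o[2])/d[2]
def proj(n,p):
    f,cx,cy,T=C[n]; p=np.atleast_2d(p); q=(p-T[:3,3])@T[:3,:3]; return q[:,:2]/q[:,2:]*f+[cx,cy]
E
python3 - <<'E'
from h import *
T=lambda u,v:(150+(u+.5)/5-.5,140+(v+.5)/5-.5); S=lambda u,v:(225+(u+.5)/6-.5,150+(v+.5)/6-.5)
for e in [(90,318),(512,318),(301,111),(301,526),(301,318)]: print(at("top",*T(*e),.034))
for e in [(82,225),(540,222)]: print("s",at("side",*S(*e),.034))
print("h",[at("top",*T(*e[:2]),e[2]).round(4) for e in[(411,150,.138),(418,172,.105),(426,193,.072)]])
print("hs",[at("side",*S(*e[:2]),e[2]).round(4) for e in[(473,94,.138),(470,160,.105),(467,226,.072)]])
# circle fit check, side
c=at("top",*T(301,318),.034)
a=np.linspace(0,2*np.pi,360)
for n,off,k in(("top",(150,140),5),("side",(225,150),6)):
    q=(proj(n,np.c_[c[0]+.105*np.cos(a),c[1]+.105*np.sin(a),0*a+.034])-off)*k; print(n,q.min(0),q.max(0))
print("reader",at("top",*T(498,130),.067))
E
```

```text
[0.52045359 0.31891222 0.034     ]
[0.52180698 0.11141839 0.034     ]
[0.6252479  0.21775687 0.034     ]
[0.41890297 0.21304388 0.034     ]
[0.52112889 0.21537876 0.034     ]
s [0.41890588 0.21271861 0.034     ]
s [0.62578708 0.21027114 0.034     ]
h [array([0.5849, 0.154 , 0.138 ]), array([0.5812, 0.1533, 0.105 ]), array([0.5773, 0.1519, 0.072 ])]
hs [array([0.5838, 0.1503, 0.138 ]), array([0.5843, 0.1511, 0.105 ]), array([0.5847, 0.1504, 0.072 ])]
top [ 85.04205991 107.28271554] [512.21971853 529.72779797]
side [73.45421584 95.9050863 ] [538.63851752 351.96259853]
reader [0.60944842 0.1179888  0.067     ]
```

The platter centre comes out at about (0.522, 0.2145). The handle is at about (0.583, 0.152), which is 87 mm from the axis, so it agrees with the given 88 mm. I'll move above the handle next.

Emit:
{"api": "servo_tool", "payload": {"targets": "0 0 0 0.03 -0.024 0.005 0; 0 0 0 0.065 -0.051 0.01 0; 0 0 0 0.1 -0.078 0.01 0; 0 0 0 0.135 -0.106 0.01 0; 0 0 0 0.17 -0.133 0.01 0; 0 0 0 0.205 -0.161 0.01 0; 0 0 0 0.24 -0.188 0.01 0; 0 0 0 0.265 -0.208 0.01 0"}}

```text
time: 0.9
eef_pos: [0.3963, 0.2984, 0.2094]
tool_rot: [0.0, 0.79, 0.613, -0.001]
wrist_force: [0.4, 0.5, 0.1]
gripper_width: 1.001
```

Emit:
{"api": "servo_tool", "payload": {"targets": "0 0 0 0.03 -0.024 0 0; 0 0 0 0.065 -0.051 0 0; 0 0 0 0.1 -0.078 0 0; 0 0 0 0.135 -0.105 0 0; 0 0 0 0.165 -0.13 0 0; 0 0 0 0.187 -0.146 0 0; 0 0 0 0.187 -0.146 0 0; 0 0 0 0.187 -0.146 0 0"}}

```text
time: 1.7
eef_pos: [0.5829, 0.1522, 0.2087]
tool_rot: [-0.0, 0.79, 0.613, -0.001]
wrist_force: [0.2, -0.2, -0.5]
gripper_width: 0.999
```

Run:
```python
from rig import telemetry, grab_frame, r
import cv2,numpy as np
for n in("wrist","side","top"):
    f=grab_frame(n); cv2.imwrite(f"pics/{n}1.png",f["image"][:,:,::-1])
    if n=="wrist": print(f["fx"],f["cx"],f["cy"],np.round(f["cam_to_world"],4).tolist())
print(telemetry.state()["eef_pos"],telemetry.state()["q"])
```

```text
294.0150289302743 279.83196295500187 205.65679502129785 [[0.2502, 0.9199, 0.302, 0.506], [0.9682, -0.2372, -0.0798, 0.1726], [-0.0018, 0.3123, -0.95, 0.3829], [0.0, 0.0, 0.0, 1.0]]
[0.58239682 0.15323303 0.20942482] [ 1.36627619e-01  4.36921174e-01  8.74594623e-02  1.22245393e+00
 -1.17995520e-03  3.86672419e-01]
```

View pics/wrist1.png

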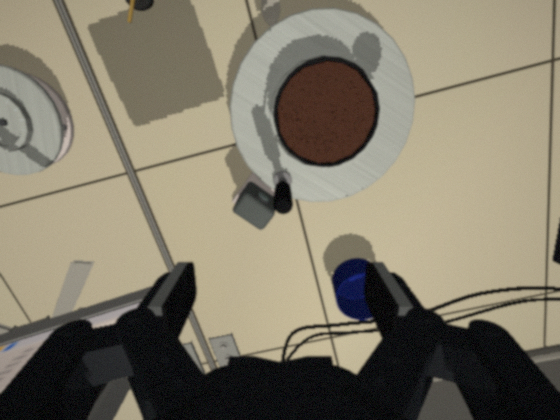

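View pics/side1.png

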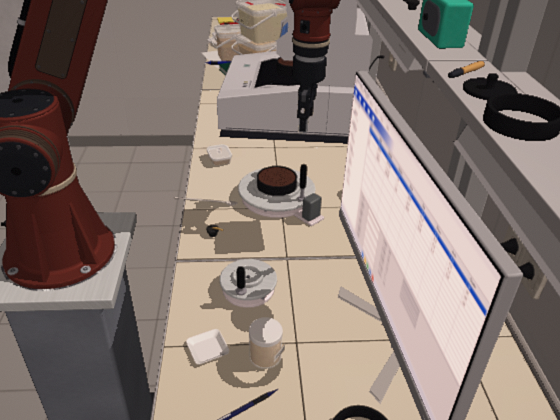

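Run:
```python
from h import *
C["wrist"]=(294.015,279.832,205.657,np.array([[0.2502,0.9199,0.302,0.506],[0.9682,-0.2372,-0.0798,0.1726],[-0.0018,0.3123,-0.95,0.3829],[0,0,0,1]]))
print(at("wrist",283.5,207,.138),at("wrist",283,192,.105),at("wrist",282.5,180,.072))
print(at("wrist",323,105,.034))
print(proj("side",[.5824,.1532,.2094]))
import cv2
a=cv2.imread("pics/wrist1.png")[140:240,220:340]; cv2.imwrite("pics/wrist1c.png",cv2.resize(a,None,fx=6,fy=6,interpolation=cv2.INTER_CUBIC))
```

```text
[0.58585832 0.15483663 0.138     ] [0.58147803 0.15578822 0.105     ] [0.57726018 0.15659318 0.072     ]
[0.51385606 0.2199788  0.034     ]
[[304.30369586 139.32421007]]
```

View pics/wrist1c.png

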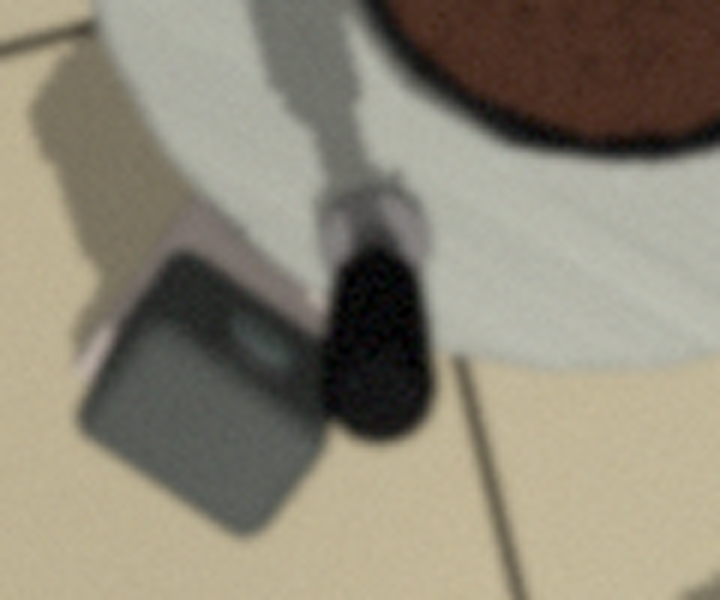

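The wrist view shows the handle top at pixel (284, 205), which gives about (0.584, 0.154). That matches the other two views and the TCP sits right over it, so I'm descending.

Emit:
{"api": "servo_tool", "payload": {"targets": "0 0 0 0.001 0 -0.025 0; 0 0 0 0.001 0 -0.05 0; 0 0 0 0.001 0 -0.075 0; 0 0 0 0.001 0 -0.1 0; 0 0 0 0.001 0 -0.12 0; 0 0 0 0.001 0 -0.121 0; 0 0 0 0.001 0 -0.121 0", "force": 25}}

```text
time: 2.55
eef_pos: [0.5829, 0.1539, 0.0889]
tool_rot: [0.0, 0.789, 0.614, -0.001]
wrist_force: [0.0, -0.6, 0.3]
gripper_width: 1.001
```

Run:
```python
from rig import telemetry, grab_frame, r
import cv2,numpy as np
o=[]
for n in("wrist","side"):
    f=grab_frame(n); i=f["image"][:,:,::-1]; o.append(i if n=="wrist" else cv2.resize(i[70:250,180:420],(560,420)))
cv2.imwrite("pics/g2.png",cv2.resize(np.hstack(o),(800,300)))
print(telemetry.state()["eef_pos"],telemetry.state()["wrist_force"])
```

```text
[0.58408624 0.15373466 0.08991444] [-0.69583901  0.48916999  0.29787597]
```

View pics/g2.png

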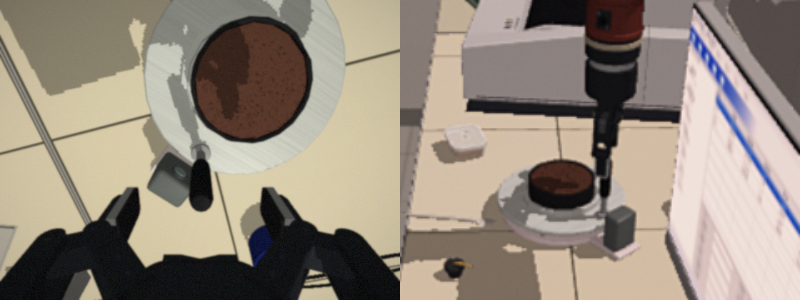

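The handle is centred between the pads (column 201, pads at 132 and 268 in the half-size view). Closing now.

Emit:
{"api": "servo_tool", "payload": {"targets": "0 0 0 0 0 -0.001 120; 0 0 0 0 0 -0.002 200; 0 0 0 0 0 -0.002 255; 0 0 0 0 0 -0.002 255; 0 0 0 0 0 -0.002 255; 0 0 0 0 0 -0.002 255; 0 0 0 0 0 -0.002 255; 0 0 0 0 0 -0.002 255", "force": 30}}

```text
time: 3.45
eef_pos: [0.5841, 0.1539, 0.0881]
tool_rot: [0.001, 0.79, 0.614, 0.0]
wrist_force: [-1.6, 0.7, 4.7]
gripper_width: 0.193
```

Run:
```python
from rig import telemetry, grab_frame, r
import cv2,numpy as np
o=[]
for n in("wrist","side"):
    f=grab_frame(n); i=f["image"][:,:,::-1]; o.append(i if n=="wrist" else cv2.resize(i[70:250,180:420],(560,420)))
cv2.imwrite("pics/g3.png",cv2.resize(np.hstack(o),(800,300)))
s=telemetry.state();print(s["time"],s["eef_pos"],s["wrist_force"],s["gripper_width"]*85)
```

```text
3.55 [0.58408929 0.1538716  0.08809787] [-2.90221493  1.88121018  5.80847952] 16.512156483633685
```

View pics/g3.png

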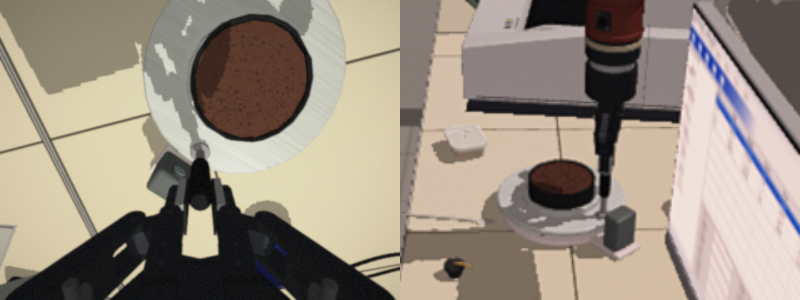

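Sleeve gripped at 16.5 mm opening. Now I'll work out the first arc.

```bash
cat > arc.py <<'E'
import sys,numpy as np
from rig import telemetry
def arc(c,start,goal,n=8,R=.088):
    s=telemetry.state();p=s["eef_pos"]
    d=p[:2]-c; a=np.arctan2(d[1],d[0]);print("t",s["time"],"p",p.round(4),"r",np.hypot(*d).round(4),"ang",a.round(3),"F",s["wrist_force"].round(1),"w",s["gripper_width"].round(3))
    for k in range(1,n+1):
        th=start+(goal-start)*k/n
        t=c+R*np.array([np.cos(th),np.sin(th)])-p[:2]; print(round(th,3),t.round(3),end="; ")
    print("dz",.088-p[2])
E
python3 -c "
from arc import *
c=np.array([.584,.154])-.088*np.array([np.cos(-.785),np.sin(-.785)]);print(c)
arc(c,-.785,-.785+.6)"
```

```text
[0.52174983 0.21620062]Traceback (most recent call last):
  File "<string>", line 4, in <module>
    arc(c,-.785,-.785+.6)
    ~~~^^^^^^^^^^^^^^^^^^
  File "arc.py", line 5, in arc
    d=p[:2]-c; a=np.arctan2(d[1],d[0]);print("t",s["time"],"p",p.round(4),"r",np.hypot(*d).round(4),"ang",a.round(3),"F",s["wrist_force"].round(1),"w",s["gripper_width"].round(3))
                                                                                                                                                       ^^^^^^^^^^^^^^^^^^^^^^^^
AttributeError: 'float' object has no attribute 'round'
```

```bash
sed -i 's/s\["gripper_width"\].round(3)/round(s["gripper_width"],3)/' arc.py
python3 -c "
from arc import *
c=np.array([.5218,.2162])
arc(c,-.785,-.785+.6)"
```

```text
t 3.55 p [0.5841 0.1539 0.0881] r 0.0881 ang -0.786 F [-2.9  1.9  5.8] w 0.194
-0.71 [0.004 0.005]; -0.635 [0.009 0.01 ]; -0.56 [0.012 0.016]; -0.485 [0.016 0.021]; -0.41 [0.018 0.027]; -0.335 [0.021 0.033]; -0.26 [0.023 0.04 ]; -0.185 [0.024 0.046]; dz -9.786640228695576e-05
```

Emit:
{"api": "servo_tool", "payload": {"targets": "0 0 0 0.004 0.005 0 255; 0 0 0 0.009 0.010 0 255; 0 0 0 0.0125 0.016 0 255; 0 0 0 0.016 0.021 0 255; 0 0 0 0.0185 0.027 0 255; 0 0 0 0.021 0.033 0 255; 0 0 0 0.023 0.040 0 255; 0 0 0 0.0245 0.046 0 255"}}

```text
time: 4.35
eef_pos: [0.6087, 0.2006, 0.0881]
tool_rot: [0.001, 0.789, 0.614, 0.0]
wrist_force: [-4.0, -1.2, 6.8]
gripper_width: 0.197
```

```bash
python3 -c "
from arc import *
c=np.array([.5218,.2162])
arc(c,-.185,-.185+.8)"
```

```text
t 4.35 p [0.6087 0.2006 0.0881] r 0.0883 ang -0.178 F [-4.  -1.2  6.8] w 0.197
-0.085 [0.001 0.008]; 0.015 [0.001 0.017]; 0.115 [0.001 0.026]; 0.215 [-0.001  0.034]; 0.315 [-0.003  0.043]; 0.415 [-0.006  0.051]; 0.515 [-0.01   0.059]; 0.615 [-0.015  0.066]; dz -7.57518305172511e-05
```

Emit:
{"api": "servo_tool", "payload": {"targets": "0 0 0 0.0005 0.008 0 255; 0 0 0 0.0005 0.017 0 255; 0 0 0 0 0.026 0 255; 0 0 0 -0.0015 0.034 0 255; 0 0 0 -0.0035 0.043 0 255; 0 0 0 -0.0065 0.051 0 255; 0 0 0 -0.0105 0.059 0 255; 0 0 0 -0.0155 0.066 0 255"}}

```text
time: 5.15
eef_pos: [0.5933, 0.2676, 0.0882]
tool_rot: [0.001, 0.789, 0.614, 0.001]
wrist_force: [3.3, 1.1, 1.6]
gripper_width: 0.192
```

```bash
python3 -c "
from arc import *
c=np.array([.5218,.2162])
arc(c,.615,.615+.8)"
```

```text
t 5.15 p [0.5933 0.2676 0.0882] r 0.0881 ang 0.623 F [3.3 1.1 1.6] w 0.192
0.715 [-0.005  0.006]; 0.815 [-0.011  0.013]; 0.915 [-0.018  0.018]; 1.015 [-0.025  0.023]; 1.115 [-0.033  0.028]; 1.215 [-0.041  0.031]; 1.315 [-0.049  0.034]; 1.415 [-0.058  0.036]; dz -0.00018356348795536825
```

Emit:
{"api": "servo_tool", "payload": {"targets": "0 0 0 -0.005 0.006 0 255; 0 0 0 -0.011 0.0125 0 255; 0 0 0 -0.018 0.018 0 255; 0 0 0 -0.025 0.023 0 255; 0 0 0 -0.033 0.0275 0 255; 0 0 0 -0.041 0.031 0 255; 0 0 0 -0.049 0.0335 0 255; 0 0 0 -0.058 0.0355 0 255"}}

```text
time: 5.95
eef_pos: [0.5345, 0.3033, 0.0882]
tool_rot: [0.001, 0.789, 0.614, 0.001]
wrist_force: [1.2, 2.1, 2.7]
gripper_width: 0.195
```

```bash
python3 -c "
from arc import *
c=np.array([.5218,.2162])
arc(c,1.415,1.415+.8)"
```

```text
t 5.95 p [0.5345 0.3033 0.0882] r 0.088 ang 1.427 F [1.2 2.1 2.7] w 0.195
1.515 [-0.008  0.001]; 1.615 [-0.017  0.001]; 1.715 [-0.025 -0.   ]; 1.815 [-0.034 -0.002]; 1.915 [-0.042 -0.004]; 2.015 [-0.05  -0.008]; 2.115 [-0.058 -0.012]; 2.215 [-0.066 -0.017]; dz -0.0001584596719292758
```

Emit:
{"api": "servo_tool", "payload": {"targets": "0 0 0 -0.008 0.001 0 255; 0 0 0 -0.017 0.001 0 255; 0 0 0 -0.025 0 0 255; 0 0 0 -0.034 -0.002 0 255; 0 0 0 -0.042 -0.004 0 255; 0 0 0 -0.050 -0.008 0 255; 0 0 0 -0.058 -0.012 0 255; 0 0 0 -0.066 -0.017 0 255"}}

```text
time: 6.75
eef_pos: [0.4677, 0.2857, 0.0881]
tool_rot: [0.001, 0.789, 0.614, 0.0]
wrist_force: [1.1, -0.4, 2.0]
gripper_width: 0.199
```

```bash
python3 -c "
from arc import *
c=np.array([.5218,.2162])
arc(c,2.215,2.215+.8)
from rig import grab_frame
import cv2
o=[]
for n in('wrist','side'):
    i=grab_frame(n)['image'][:,:,::-1]; o.append(i if n=='wrist' else cv2.resize(i[70:250,180:420],(560,420)))
cv2.imwrite('pics/g4.png',cv2.resize(np.hstack(o),(800,300)))"
```

```text
t 6.75 p [0.4677 0.2857 0.0881] r 0.088 ang 2.232 F [ 1.1 -0.4  2. ] w 0.199
2.315 [-0.006 -0.005]; 2.415 [-0.012 -0.011]; 2.515 [-0.017 -0.018]; 2.615 [-0.022 -0.025]; 2.715 [-0.026 -0.033]; 2.815 [-0.029 -0.041]; 2.915 [-0.032 -0.05 ]; 3.015 [-0.033 -0.058]; dz -0.00011132981508041317
```

View pics/g4.png

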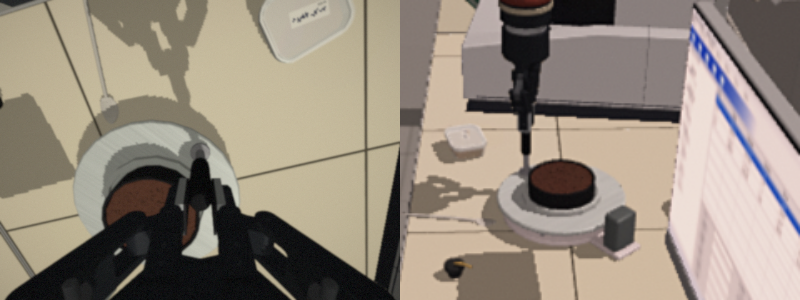

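The side view (right half) shows the handle on the far-left side of the platter, still held. The dish is seated at the centre. Continuing.

Emit:
{"api": "servo_tool", "payload": {"targets": "0 0 0 -0.006 -0.005 0 255; 0 0 0 -0.012 -0.011 0 255; 0 0 0 -0.017 -0.018 0 255; 0 0 0 -0.022 -0.025 0 255; 0 0 0 -0.026 -0.033 0 255; 0 0 0 -0.029 -0.041 0 255; 0 0 0 -0.032 -0.050 0 255; 0 0 0 -0.0335 -0.058 0 255"}}

```text
time: 7.65
eef_pos: [0.4342, 0.2262, 0.0882]
tool_rot: [0.001, 0.79, 0.614, 0.0]
wrist_force: [5.7, -0.0, -3.8]
gripper_width: 0.193
```

```bash
python3 -c "
from arc import *
c=np.array([.5218,.2162])
arc(c,3.015,3.815)"
```

```text
t 7.65 p [0.4342 0.2262 0.0882] r 0.0882 ang 3.028 F [ 5.7 -0.  -3.8] w 0.193
3.115 [-0.    -0.008]; 3.215 [-0.    -0.016]; 3.315 [ 0.001 -0.025]; 3.415 [ 0.003 -0.034]; 3.515 [ 0.006 -0.042]; 3.615 [ 0.009 -0.05 ]; 3.715 [ 0.014 -0.058]; 3.815 [ 0.019 -0.065]; dz -0.00018717048219657473
```

Emit:
{"api": "servo_tool", "payload": {"targets": "0 0 0 0 -0.008 0 255; 0 0 0 0 -0.016 0 255; 0 0 0 0.0015 -0.025 0 255; 0 0 0 0.0035 -0.034 0 255; 0 0 0 0.006 -0.042 0 255; 0 0 0 0.0095 -0.050 0 255; 0 0 0 0.014 -0.058 0 255; 0 0 0 0.019 -0.065 0 255"}}

```text
time: 8.45
eef_pos: [0.4536, 0.1606, 0.0881]
tool_rot: [0.001, 0.79, 0.614, 0.0]
wrist_force: [1.8, 2.8, -1.8]
gripper_width: 0.201
```

```bash
python3 -c "
from arc import *
c=np.array([.5218,.2162])
arc(c,3.815,4.615)"
```

```text
t 8.45 p [0.4536 0.1606 0.0881] r 0.088 ang -2.458 F [ 1.8  2.8 -1.8] w 0.201
3.915 [ 0.005 -0.006]; 4.015 [ 0.012 -0.012]; 4.115 [ 0.019 -0.017]; 4.215 [ 0.026 -0.022]; 4.315 [ 0.034 -0.026]; 4.415 [ 0.042 -0.029]; 4.515 [ 0.051 -0.031]; 4.615 [ 0.06  -0.032]; dz -0.00013926557174945287
```

Emit:
{"api": "servo_tool", "payload": {"targets": "0 0 0 0.005 -0.006 0 255; 0 0 0 0.012 -0.012 0 255; 0 0 0 0.019 -0.017 0 255; 0 0 0 0.026 -0.022 0 255; 0 0 0 0.034 -0.0255 0 255; 0 0 0 0.042 -0.0285 0 255; 0 0 0 0.051 -0.031 0 255; 0 0 0 0.060 -0.032 0 255"}}

```text
time: 9.25
eef_pos: [0.5142, 0.1285, 0.0881]
tool_rot: [0.001, 0.79, 0.614, 0.0]
wrist_force: [-1.5, 3.6, 1.3]
gripper_width: 0.193
```

```bash
python3 -c "
from arc import *
c=np.array([.5218,.2162])
arc(c,4.615,5.498,7)"
```

```text
t 9.25 p [0.5142 0.1285 0.0881] r 0.088 ang -1.657 F [-1.5  3.6  1.3] w 0.193
4.741 [ 0.01 -0.  ]; 4.867 [0.021 0.001]; 4.993 [0.032 0.003]; 5.12 [0.042 0.007]; 5.246 [0.052 0.012]; 5.372 [0.061 0.018]; 5.498 [0.07  0.025]; dz -9.839523863758304e-05
```

Emit:
{"api": "servo_tool", "payload": {"targets": "0 0 0 0.010 -0.0003 0 255; 0 0 0 0.021 0.0008 0 255; 0 0 0 0.032 0.0032 0 255; 0 0 0 0.042 0.007 0 255; 0 0 0 0.052 0.012 0 255; 0 0 0 0.061 0.018 0 255; 0 0 0 0.0665 0.0225 0 255; 0 0 0 0.070 0.0255 0 255"}}

```text
time: 10.05
eef_pos: [0.5846, 0.1542, 0.0881]
tool_rot: [0.001, 0.79, 0.614, -0.0]
wrist_force: [-3.5, 2.5, 5.8]
gripper_width: 0.193
```

```bash
python3 -c "
from arc import *
c=np.array([.5218,.2162])
arc(c,5.498,5.498,1)
from rig import grab_frame
import cv2
cv2.imwrite('pics/wrist5.png',grab_frame('wrist')['image'][:,:,::-1])
arc(c,5.498,5.498,1)
a=cv2.imread('pics/g3.png')[:,:400];b=cv2.resize(cv2.imread('pics/wrist5.png'),(400,300));cv2.imwrite('pics/cmp.png',np.hstack([a,b]))"
```

```text
t 10.05 p [0.5846 0.1542 0.0881] r 0.0882 ang -0.779 F [-3.5  2.5  5.8] w 0.193
5.498 [-0.001 -0.   ]; dz -6.463326389938295e-05
t 10.1 p [0.5849 0.1546 0.0881] r 0.0882 ang -0.773 F [-1.6  3.9  4. ] w 0.195
5.498 [-0.001 -0.001]; dz -0.00013557999743260551
```

View pics/cmp.png

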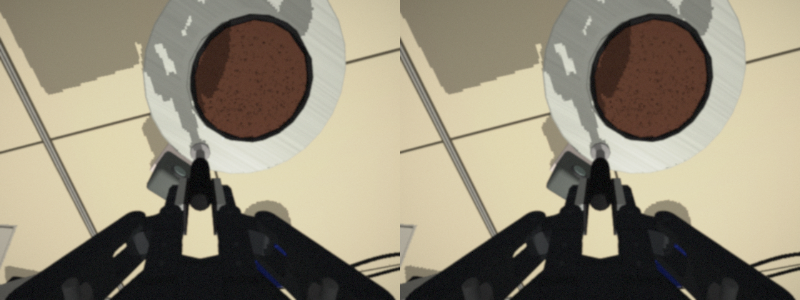

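The handle has come round 0.9 mm too far, so I'll trim that, settle and open.

Emit:
{"api": "servo_tool", "payload": {"targets": "0 0 0 -0.001 -0.001 0 255; 0 0 0 -0.001 -0.001 0 255; 0 0 0 -0.001 -0.001 0 255; 0 0 0 -0.001 -0.001 0 150; 0 0 0 -0.001 -0.001 0 0; 0 0 0 -0.001 -0.001 0 0; 0 0 0 -0.001 -0.001 0 0; 0 0 0 -0.001 -0.001 0 0"}}

```text
time: 10.9
eef_pos: [0.5839, 0.1535, 0.0881]
tool_rot: [0.001, 0.79, 0.614, 0.0]
wrist_force: [-0.6, 0.4, 0.7]
gripper_width: 0.996
```

Emit:
{"api": "servo_tool", "payload": {"targets": "0 0 0 0 0 0 0; 0 0 0 0 0 0 0; 0 0 0 0 0 0 0; 0 0 0 0 0 0 0"}}

```text
time: 11.3
eef_pos: [0.584, 0.1535, 0.088]
tool_rot: [0.001, 0.79, 0.614, 0.0]
wrist_force: [-0.4, -0.8, -0.2]
gripper_width: 0.997
```

Emit:
{"api": "servo_tool", "payload": {"targets": "0 0 0 0 0 0.02 0; 0 0 0 0 0 0.045 0; 0 0 0 -0.001 0 0.07 0; 0 0 0 -0.001 0 0.095 0; 0 0 0 -0.001 0 0.115 0; 0 0 0 -0.001 0 0.121 0; 0 0 0 -0.001 0 0.121 0; 0 0 0 -0.001 0 0.121 0"}}

```text
time: 12.1
eef_pos: [0.5824, 0.1534, 0.2079]
tool_rot: [0.001, 0.79, 0.614, -0.0]
wrist_force: [0.3, -0.2, -0.6]
gripper_width: 0.999
```

Run:
```python
from rig import telemetry, grab_frame, r
import cv2,numpy as np
for n in("wrist","side"):
    f=grab_frame(n); cv2.imwrite(f"pics/{n}6.png",f["image"][:,:,::-1])
print(telemetry.state()["eef_pos"],telemetry.state()["time"])
o=[]
for a,y,x in(("side0",140,220),("side6",140,220)): o.append(cv2.resize(cv2.imread(f"pics/{a}.png")[y:y+90,x:x+120],(400,300),interpolation=cv2.INTER_CUBIC))
top=np.hstack(o);o=[]
for a in("wrist1","wrist6"): o.append(cv2.resize(cv2.imread(f"pics/{a}.png")[140:230,220:340],(400,300),interpolation=cv2.INTER_CUBIC))
cv2.imwrite("pics/cmp6.png",np.vstack([top,np.hstack(o)]))
```

```text
[0.58218898 0.15338879 0.20766901] 12.2
```

View pics/cmp6.png

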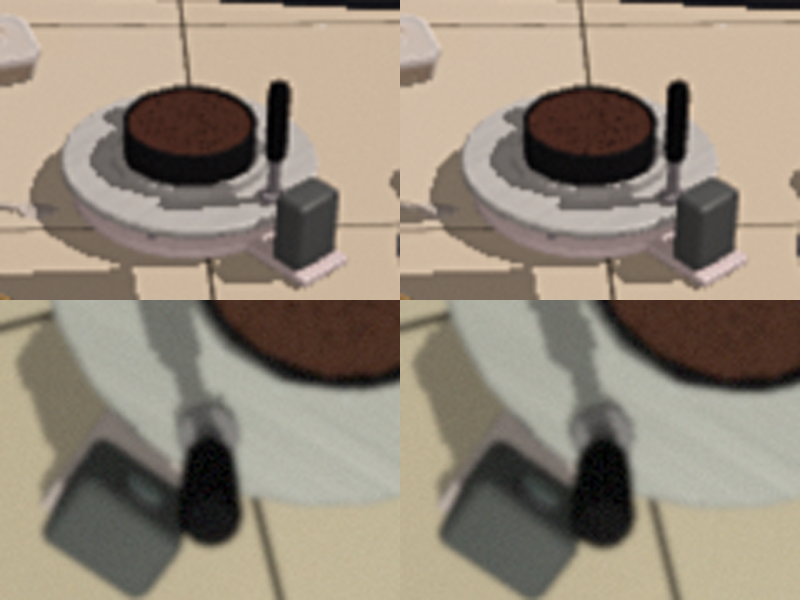

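Run:
```python
import cv2,numpy as np
a=cv2.imread("pics/side0.png",0).astype(np.float32);b=cv2.imread("pics/side6.png",0).astype(np.float32)
for n,(x0,x1,y0,y1) in dict(handle=(296,311,160,192),small=(215,285,255,310),dish=(255,300,160,200)).items():
    p,q=a[y0:y1,x0:x1],b[y0:y1,x0:x1]; print(n,cv2.phaseCorrelate(p,q,cv2.createHanningWindow(p.shape[::-1],cv2.CV_32F)),np.abs(p-q).mean())
from rig import r
r.finish_job()
```

```text
handle ((0.044603402707311446, -0.2121779545266982), 1.111098322769006) 3.1492162
small ((-0.00673268962958673, -0.004349857388845635), 0.9996240807904138) 2.4566233
dish ((0.44767402516604093, 0.06856906854652323), 0.98828685786989) 0.80904907
the job is handed in; nothing more can be done
```

I gripped the large turntable's crank handle with 30 N and took it one full turn anticlockwise. I then let go and lifted the open gripper straight up, and handed the job in at about 12 s of the 64 s allowed.

- **Turn:** the handle first stopped about 1 mm too far, so I moved it back before letting go. The gripper's position then matched the start to about 0.5 mm. Before-and-after pictures from the side camera show the handle within about 0.2 pixel (roughly 0.5 mm) of where it started.
- **Dish:** it is still seated in the middle, with about 0.5 pixel (under 1 mm) of shift in the picture, which is less than its 3 mm play.
- **Small turntable:** it shows no movement.
- **Forces:** at the pauses during the turn no component of the wrist force passed 7 N. At the end the gripper was clear of the handle, about 70 mm above it.

None of the checks failed or disagreed. I did not take a fresh top-camera picture after letting go.

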